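# Bring the test shuttle to rest at its mark

## Task

Push the free-running test shuttle along its rail until its red pointer stands at the black line of the yellow mark, brake it there to rest, and leave it standing untouched. Touch only the two orange sprung pads, gently and without bottoming them hard, not the adapter tray or the terminal box; never let the shuttle strike either end stop, and leave the other things on the bench alone.

Things in the scene. Friction and masses are not known exactly. Their poses are not given: they have to be found in the camera images.
- rail: fixed aluminium rail bed, 200 mm wide (its x) and 860 mm long (its y) with two steel rails; origin at the centre of its underside, 2 mm above the table. Its +y (roughly world +y) is the way from the loading end to the test end. Blue end blocks 160 mm wide, tops 82 mm above the origin, at both ends
- shuttle: free-running shuttle, 334 x 130 mm, top 100 mm above the rail's origin; its origin is midway between the pads on the rail's centre line, axes as the rail's. Moving mass nominally 1.6 kg (up to 30 percent more or less); drag about 0.12 N per m/s plus 0.003 N, so it coasts for seconds. Two sprung orange pads face each other across an open gap of 150 mm
- covers: not to be touched: at the shuttle's front (+y) a clear tray with a black power adapter, at its rear (-y) a white terminal box; each 130 mm wide and from 107 to 167 mm along y from the shuttle's origin, tops 99 mm above the rail's origin. Its frame is the shuttle's
- front_pad_face (a point): centre of the inner face of the front pad (100 mm wide, spanning 52 to 94 mm above the rail's origin, open above), at y = +75 mm from the shuttle's origin when free. Pushed towards +y it drives the shuttle on through a soft spring: 25 N/m, travel 30 mm, damping 0.3 N per m/s, so the shuttle bounces off; then it bottoms hard
- rear_pad_face (a point): centre of the inner face of the rear pad, at y = -75 mm from the shuttle's origin when free; same size, spring and travel; pushed towards -y it brakes the shuttle or drives it back
- pointer (a point): tip of the red pointer on the shuttle's far side (+x), at (103, 0, 53) mm from the shuttle's origin
- mark_line (a point): black line on the top of a yellow block (30 x 50 mm, 42 mm high) clipped to the far edge of the rail bed; the line runs across the rail; axes parallel to the rail's, so the shuttle is at the mark when the pointer has the same rail y as this point
- stop_face (a point): midpoint, on the rail's centre line, of the rubber buffers' faces on the end block of the test end; the shuttle's front end strikes it when the shuttle's origin is 167 mm short of it along the rail's y. The buffers at the loading end lie as far (385 mm) from the rail's origin the other way
- adapter_a: loose black power adapter, 110 x 48 x 30 mm, lying flat beyond the rail; origin at the centre of its underside; not part of the job
- adapter_b: a second loose power adapter like adapter_a, also beyond the rail
- power_strip: loose white socket strip, 50 x 240 x 34 mm, beyond the rail; origin at the centre of its underside
Not all that is in view belongs to the job. Leave any blue or white look-alike of the part that bears mark_line alone.

How it is judged (in metres and radians):
On the way:
1. the shuttle stands at rest with its pointer within 12 mm of the mark for 1.5 s (y of pointer in the frame of mark_line between -0.012 and 0.012 m and linear speed of shuttle below 0.008 m/s), for 1.5 s.
At the end, for the whole second after the job is handed in: the pointer is within 12 mm of the mark line along the rail, the shuttle slower than 8 mm/s, and the robot off it (all of step 1 and contact force between the arm and shuttle below 0.1 N); the robot touches nothing.
It fails at once if the shuttle strikes the stop at the test end (y of shuttle in the frame of rail above 0.2165 m).
It fails at once if the shuttle strikes the stop at the loading end (y of shuttle in the frame of rail below -0.2165 m).
It fails at once if the adapter tray or terminal box is touched (contact force between the arm and covers above 0.5 N).
It fails at once if the shuttle is struck or pressed hard (over 5 N) (contact force between the arm and shuttle above 5 N).
It fails at once if another thing on the bench is moved by more than 20 mm (distance of any of adapter_a, adapter_b, power_strip from where it was at the start of the episode above 0.02 m).
It also fails if it takes over 45 s, if anything falls off the work surface, if the arm or the gripper's body presses on something with over 40 N, if the wrist force passes 120 N, or if a joint passes its speed limit or range.

## Robot

A 6-joint arm with a two-finger parallel gripper is mounted at the origin on the work surface. World frame = base frame: x ahead of the robot, y to its left, z up, the work surface at z = 0. Lengths are in mm, angles in rad, forces in N, time in s.
With the tool pointing down it reaches from about 375 to 900 mm from the base axis. Payload 3.1 kg.
Tool frame: the origin (TCP) lies at the very end of the fingers, on their centre line; the grasp point (between the pads) lies 19 mm behind it; x points along the fingers, y is the direction in which the jaws open and shut, and the axes are right-handed (so a half turn about x gives the same grasp; the last joint's range is limited). The gripper opens to 85 mm and grips with 20 to 120 N. Pads are 22 mm wide; open, the fingers measure 114 mm over their backs; the gripper's body (76 mm by 85 mm) begins 54 mm behind the grasp point. The pads swing forward as they close: fully open they stand 13 mm farther back than shut.
Start: joints at [-1.353, 0.527, 1.433, -0, 1.181, -0.178], TCP at [241.563, -576.406, 193.41] pointing down, gripper open.
Joint ranges: [-3.08, 3.08], [-0.75, 2.2], [0.22, 2.44], [-1.43, 4.57], [0, 2.65], [-2.85, 2.85]. Speed limits (rad/s): [2.79, 2.79, 3.14, 3.14, 3.14, 3.14].

## Interface

Orientations are given as [roll, pitch, yaw] about the fixed x, y, z axes, in that order (R = Rz(yaw) Ry(pitch) Rx(roll)).
In Python, from plant import manip gives the robot as it stands. The module is installed in compiled form; this text tells all that it offers.
- The arm moves only by the shell command python3 -m creep 'ROWS' [FORCE]. ROWS is JSON, a list of rows, each a list of 3 entries, a list of its own where there are three numbers: the closure in counts, from 0 (fully open) to 255 (shut), then the shift along the tool's x, y, z in m, then the turn about the tool's x in degrees. In form: [[jaw, [dx, dy, dz], spin], ...]. A call has exactly 10 rows; each row shifts and turns the commanded pose from where the row before left it, along the tool's axes as they then stand; what a row does not reach is not made up. A row lasts 1/10 s, in which the tool goes at most 50 mm and 8.59 degrees, less where a joint would pass 70% of its speed; a pose out of reach is approached as far as the arm can. A call with a gripper value outside its range is refused whole. The fingers move at their own pace and stop on an object; FORCE is the grip in N (left out, the last holds). Time passes only in rows, so rows that do not move let the fingers close, or fill a call up. It gives the time, the measured TCP pose, the force and the opening at its end, in the units of the state.
- manip.sense(): the state, without advancing time (a new reading comes with each control period).
- manip.camera(name): name is "side" or "top" or "wrist"; returns (picture, depth): 480x640x3 uint8, red, green, blue; 480x640 float32, mm along the optical axis (not along the pixel's ray), 0 where there is no reading.
- manip.camera_info(name): a dict with "intrinsics" (3x3 intrinsics, pixels), "k1" (the pictures are not rectified: a ray, as slopes to the right and down, at radius r is drawn at 1 + k1 r^2 times it, then the intrinsics apply), "rvec" (rotation vector, rad) and "tvec" (3), from world to camera coordinates, as OpenCV has them; the wrist camera has in their place "tool_from_camera" (4x4, takes a point from camera to tool coordinates, whose origin is the TCP and whose axes are the tool frame's). Camera axes: x right, y down, z forward; pixel columns grow to the right and rows downward; lengths in mm; the calibration is good to about 2 mm. A picture is of the moment at which its call begins: read the wrist's pose just before it. camera_info takes no time and is no camera call.
- manip.finish_job(): hands the job in, once; it reports no verdict.
The state is a dict: "t": time; "joint_pos": joint angles; "joint_vel": joint speeds; "joint_efforts": joint torques, N m; "eef_pos": TCP position; "eef_rot": TCP orientation; "contact_force": force on the tool from outside, world axes, zero at the start; "wrist_torque": the same for the moment, N m; "gripper_width": finger opening in mm.
Only numpy, scipy, OpenCV 4.12 (cv2) and the standard library are available. Lean on these libraries where they do the work, as an engineer would, in place of code of your own. Each camera call takes 0.05 s, during which the arm holds its last target.

## Working session

There is one attempt and no reset: what is moved stays moved. The work goes in short steps, Python scripts to look and compute and a shell command to move; the robot and the scene stay as the last step left them, time stands still between calls to the robot, and variables do not carry over. Pictures are saved under pics/ and viewed, and the job is handed in when it is done.

```bash
mkdir -p pics; ls
python3 - <<'E'
from plant import manip
import cv2,json
s=manip.sense(); print({k:s[k] for k in s})
for n in ("side","top"):
    p,d=manip.camera(n); cv2.imwrite(f"pics/{n}0.png",p[...,::-1]); 
    import numpy as np; np.savez(f"pics/{n}0.npz",p=p,d=d); print(n,manip.camera_info(n))
print(manip.camera_info("wrist"))
E
```

```text
pics
{'t': 0.0, 'joint_pos': array([-1.35247532e+00,  5.28485663e-01,  1.43391357e+00, -1.73460487e-05,
        1.18140286e+00, -1.78502610e-01]), 'joint_vel': array([-0.00076128,  0.00148502, -0.00154627,  0.00052585, -0.0013454 ,
        0.00032341]), 'joint_efforts': array([-5.08620542e-04, -4.42353129e+01, -1.78022915e+01, -2.68082676e-04,
        8.42540700e-03, -4.26008157e-06]), 'eef_pos': array([ 241.39966443, -575.62375952,  192.41815631]), 'eef_rot': array([-1.74204252,  1.56858682,  1.79638036]), 'contact_force': array([-0.01235452, -0.24450216,  0.28387142]), 'wrist_torque': array([-0.02316463, -0.00596373,  0.00321543]), 'gripper_width': 85.32365105795287}
side {'intrinsics': array([[512.63258732,   0.        , 320.31410023],
       [  0.        , 512.63258732, 237.74358358],
       [  0.        ,   0.        ,   1.        ]]), 'k1': -0.10322740198050949, 'rvec': array([ 0.22849816, -2.73817707,  1.42008032]), 'tvec': array([ 611.54548959,  100.17937433, 1199.71127907])}
top {'intrinsics': array([[616.3242263 ,   0.        , 314.25714196],
       [  0.        , 616.3242263 , 237.55824495],
       [  0.        ,   0.        ,   1.        ]]), 'k1': 0.04036989571090041, 'rvec': array([ 2.14853887, -2.18633421,  0.11663793]), 'tvec': array([  61.14947184,  620.17056136, 1158.28127287])}
{'intrinsics': array([[355.62934551,   0.        , 321.26068112],
       [  0.        , 355.62934551, 240.69272092],
       [  0.        ,   0.        ,   1.        ]]), 'k1': -0.07024471809333352, 'tool_from_camera': array([[ 4.89057482e-05, -3.01424001e-01,  9.53490204e-01,
        -1.79693872e+02],
       [ 9.99999108e-01, -1.25826211e-03, -4.49061882e-04,
         5.09721922e-01],
       [ 1.33509863e-03,  9.53489375e-01,  3.01423671e-01,
        -7.71995794e+01],
       [ 0.00000000e+00,  0.00000000e+00,  0.00000000e+00,
         1.00000000e+00]])}
```

View pics/side0.png

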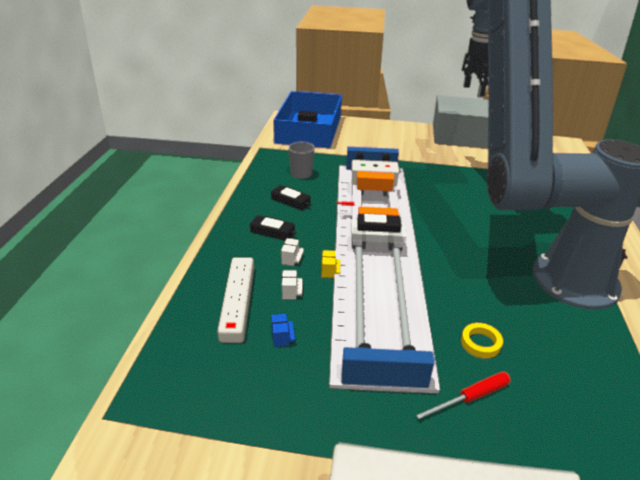

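View pics/top0.png

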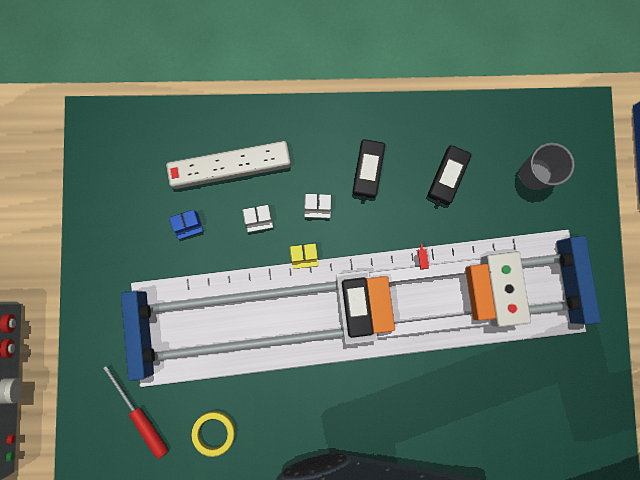

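```bash
cat > h.py <<'E'
import numpy as np,cv2
from plant import manip
def ray(n,px):
    i=manip.camera_info(n);K=i["intrinsics"];k=i["k1"]
    x=(np.array(px,float)-K[:2,2])/[K[0,0],K[1,1]]
    u=x.copy()
    for _ in range(20): u=x/(1+k*(u@u))
    R,_=cv2.Rodrigues(i["rvec"]); t=i["tvec"]
    return -R.T@t, R.T@np.array([u[0],u[1],1.])
def onz(n,px,z):
    o,d=ray(n,px); return o+d*(z-o[2])/d[2]
def dep(n,px,D):
    o,d=ray(n,px); return o+d*D
E
python3 - <<'E'
import numpy as np,cv2
p=np.load('pics/top0.npz')['p'][...,::-1]
c=p[230:345,270:540]; cv2.imwrite('pics/c1.png',cv2.resize(c,(800,341),interpolation=cv2.INTER_CUBIC))
c=p[240:280,280:330]; a=cv2.resize(c,(400,320),interpolation=cv2.INTER_CUBIC)
c=p[240:280,400:450]; b=cv2.resize(c,(400,320),interpolation=cv2.INTER_CUBIC)
cv2.imwrite('pics/c2.png',np.hstack([a,b]))
from h import *
d=np.load('pics/top0.npz')['d']
for q in [(304,250),(304,262),(423,257),(480,292),(505,290),(380,305),(345,305),(135,330),(578,280),(250,330),(580,240),(230,165)]:
    print(q,d[q[1],q[0]],np.round(dep('top',q,d[q[1],q[0]]),1))
E
```

```text
(304, 250) 1177.8552 [596.4  70.4  43.7]
(304, 262) 1193.81 [574.7  71.   25.3]
(423, 257) 1159.324 [ 577.9 -153.2   60.9]
(480, 292) 1117.1173 [ 510.3 -247.2   96.3]
(505, 290) 1113.4629 [ 513.1 -291.   100.4]
(380, 305) 1114.6699 [489.8 -66.2  96.2]
(345, 305) 1111.0476 [490.9  -2.8  99.8]
(135, 330) 1120.9233 [452.9 378.   84.9]
(578, 280) 1128.1278 [ 529.4 -427.3   87.7]
(250, 330) 1189.2374 [446.  177.2  16. ]
(580, 240) 1138.7167 [ 602.6 -436.8   84.9]
(230, 165) 1204.1798 [766.1 212.2  35. ]
```

View pics/c1.png

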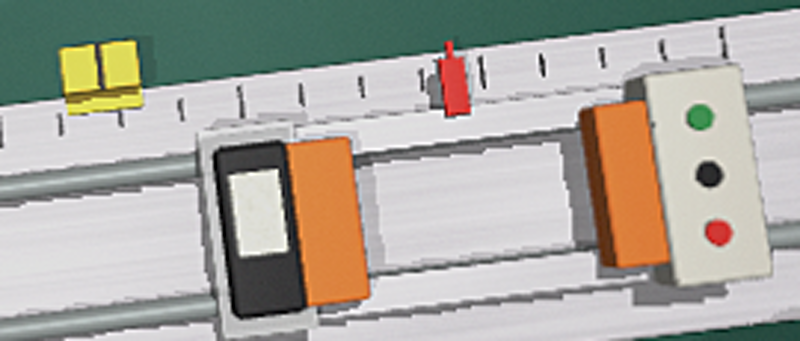

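View pics/c2.png

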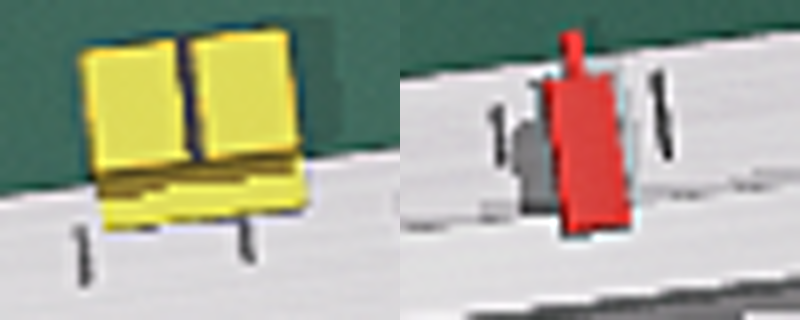

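```bash
cat > fr.py <<'E'
from h import *
z=np.load('pics/top0.npz');p=z['p'].astype(int);d=z['d']
hsv=cv2.cvtColor(z['p'],cv2.COLOR_RGB2HSV)
ys,xs=np.mgrid[:480,:640]
def pts(mask):
    return np.array([dep('top',(x,y),d[y,x]) for y,x in zip(*np.nonzero(mask))])
blue=(hsv[...,0]>100)&(hsv[...,0]<125)&(hsv[...,1]>100)
C=[]
for x0,x1,y0,y1 in [(110,170,280,390),(545,605,230,330)]:
    m=np.zeros((480,640),bool);m[y0:y1,x0:x1]=blue[y0:y1,x0:x1]
    P=pts(m);P=P[(P[:,2]>78)&(P[:,2]<90)]
    r=cv2.minAreaRect(P[:,:2].astype(np.float32));print(r,len(P),P[:,2].mean());C.append(np.array(r[0]))
ax=C[0]-C[1];L=np.linalg.norm(ax);ax/=L;o=(C[0]+C[1])/2
print('L',L,'ax',ax,'yaw',np.arctan2(-ax[0],ax[1]),'origin',o)
def railc(q):
    q=np.array(q[:2])-o; return np.array([q@[ax[1],-ax[0]],q@ax])
if __name__=="__main__":
    print('mark',railc(onz('top',(303.1,245),44)),railc(onz('top',(304.75,259.75),44)))
    print('tip',railc(onz('top',(421.3,243.9),55)))
    org=(hsv[...,0]>5)&(hsv[...,0]<20)&(hsv[...,1]>150)&(xs>360)&(xs<500)&(ys>260)&(ys<345)
    P=pts(org);P=P[P[:,2]>90]
    Q=np.array([railc(q) for q in P])
    for s in (Q[:,1]>-100,Q[:,1]<-100):
        print(np.percentile(Q[s],[1,99],axis=0).round(1), P[s][:,2].mean(),s.sum())
E
python3 fr.py
```

```text
((444.1625061035156, 382.9473876953125), (159.20547485351562, 31.655080795288086), 6.126716136932373) 1482 84.06653344486455Traceback (most recent call last):
  File "fr.py", line 11, in <module>
    P=pts(m);P=P[(P[:,2]>78)&(P[:,2]<90)]
  File "fr.py", line 6, in pts
    return np.array([dep('top',(x,y),d[y,x]) for y,x in zip(*np.nonzero(mask))])
                     ~~~^^^^^^^^^^^^^^^^^^^^
  File "h.py", line 13, in dep
    o,d=ray(n,px); return o+d*D
        ~~~^^^^^^
  File "h.py", line 4, in ray
    i=manip.camera_info(n);K=i["intrinsics"];k=i["k1"]
ValueError: time passes only in moves, steps and waits
```

```bash
sed -i 's/^def ray/_c={}\ndef info(n):\n    if n not in _c:_c[n]=manip.camera_info(n)\n    return _c[n]\ndef ray/; s/i=manip.camera_info(n);K/i=info(n);K/' h.py; python3 fr.py
```

```text
((444.1625061035156, 382.9473876953125), (159.20547485351562, 31.655080795288086), 6.126716136932373) 1482 84.06653344486455
((530.5174560546875, -440.4534912109375), (159.60208129882812, 33.0008544921875), 6.726494789123535) 1468 85.03117335833407
L 827.9167740568217 ax [-0.1043039   0.99454547] yaw 0.10449395944444212 origin [487.33998108 -28.75305176]
mark [128.54094156  87.75793545] [100.10723686  88.01690812]
tip [ 102.37329676 -134.62064878]
[[-48.  -57. ]
 [ 48.2 -18.1]] 103.50674397998195 1193
[[ -47.9 -239.8]
 [  48.5 -207.3]] 97.03330794500708 1036
```

```bash
cat > tl.py <<'E'
from fr import *
from scipy.spatial.transform import Rotation as Ro
def tool(s):
    R=Ro.from_euler('xyz',s['eef_rot']).as_matrix(); return R
def railvec(v): return np.array([v[0]*ax[1]-v[1]*ax[0], v[0]*ax[0]+v[1]*ax[1]])
E
python3 - <<'E'
from tl import *
s=manip.sense();R=tool(s);print(R.round(3));print('rail axis in tool',R.T@np.r_[ax,0])
print('tcp in rail',railc(s['eef_pos']))
for n in('top','side'): print(n,ray(n,(320,240))[0])
t=np.array([*(o+np.array([ax[1],-ax[0]])*0+ax*-133),150]); print('target above gap',t,'delta tool',R.T@(t-s['eef_pos']))
E
```

```text
((444.1625061035156, 382.9473876953125), (159.20547485351562, 31.655080795288086), 6.126716136932373) 1482 84.06653344486455
((530.5174560546875, -440.4534912109375), (159.60208129882812, 33.0008544921875), 6.726494789123535) 1468 85.03117335833407
L 827.9167740568217 ax [-0.1043039   0.99454547] yaw 0.10449395944444212 origin [487.33998108 -28.75305176]
[[-0.     0.386 -0.922]
 [ 0.002 -0.922 -0.386]
 [-1.    -0.002 -0.   ]]
rail axis in tool [ 0.00202134 -0.95757636 -0.28817256]
tcp in rail [-301.637367   -518.30997334]
top [ 494.97858256   53.08478776 1217.43357038]
side [ 482.05041789 1007.11543524  759.3924155 ]
target above gap [ 501.21240003 -161.02759955  150.        ] delta tool [  43.20908806 -281.95508981 -399.86146687]
```

```bash
python3 -m creep '[[255,[0,0,0],8.4],[255,[0,0,0],8.35],[255,[0,-0.0385,-0.030],0],[255,[0,-0.0385,-0.030],0],[255,[0,-0.0385,-0.030],0],[255,[0,-0.0385,-0.030],0],[255,[0,-0.0385,-0.030],0],[255,[0,-0.0385,-0.030],0],[255,[0,-0.0385,-0.030],0],[255,[0,-0.0385,-0.030],0]]' 20
python3 - <<'E'
from tl import *
s=manip.sense();R=tool(s);print('rail axis in tool',R.T@np.r_[ax,0],s['t'])
print('tcp in rail',railc(s['eef_pos']),s['eef_pos'][2])
E
```

```text
t: 1.1
eef_pos: [448.7, -243.1, 193.2]
eef_rot: [-1.001, 1.57, 2.245]
contact_force: [0.9, 0.3, -0.2]
gripper_width: -0.1
((444.1625061035156, 382.9473876953125), (159.20547485351562, 31.655080795288086), 6.126716136932373) 1482 84.06653344486455
((530.5174560546875, -440.4534912109375), (159.60208129882812, 33.0008544921875), 6.726494789123535) 1468 85.03117335833407
L 827.9167740568217 ax [-0.1043039   0.99454547] yaw 0.10449395944444212 origin [487.33998108 -28.75305176]
rail axis in tool [ 4.07977577e-04 -9.99999820e-01  4.40419810e-04] 1.1
tcp in rail [ -60.81248685 -209.15580555] 193.21662869862976
```

```bash
sed -i 's/print(r,len(P),P\[:,2\].mean());//; s/^print(.L.*$//' fr.py
python3 -m creep '[[255,[0,-0.038,-0.0304],0],[255,[0,-0.038,-0.0304],0],[255,[0,0,0],0],[255,[0.02,0,0],0],[255,[0.02,0,0],0],[255,[0.02,0,0],0],[255,[0.02,0,0],0],[255,[0.02,0,0],0],[255,[0.02,0,0],0],[255,[0.01,0,0],0]]'
python3 - <<'E'
from tl import *
s=manip.sense()
print('tcp in rail',railc(s['eef_pos']),s['eef_pos'][2],s['t'])
for n in ("side","top"):
    p,d=manip.camera(n); cv2.imwrite(f"pics/{n}1.png",p[...,::-1]);np.savez(f"pics/{n}1.npz",p=p,d=d)
E
```

```text
t: 2.1
eef_pos: [499.2, -163.2, 61.7]
eef_rot: [-0.563, 1.567, 2.682]
contact_force: [0.4, 0.8, 0.2]
gripper_width: 0.0
tcp in rail [  -2.21952063 -134.98991391] 61.67094729267672 2.1
```

View pics/side1.png

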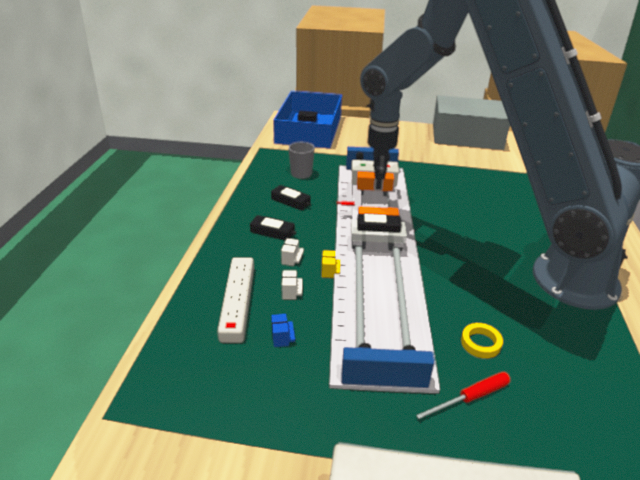

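View pics/top1.png

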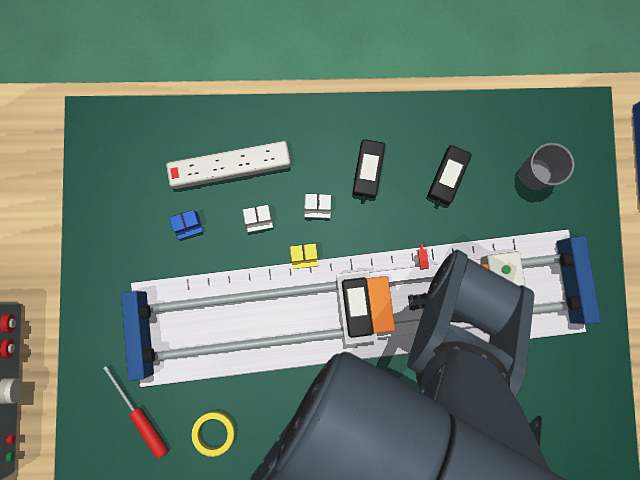

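```bash
cat > tr.py <<'E'
from tl import *
def redy(p):
    h=cv2.cvtColor(p,cv2.COLOR_RGB2HSV)
    m=((h[...,0]<8)|(h[...,0]>172))&(h[...,1]>130)&(h[...,2]>70)
    # restrict to rail x window of pointer
    n,l,st,c=cv2.connectedComponentsWithStats(m.astype(np.uint8))
    out=[]
    for i in range(1,n):
        if st[i,4]<25: continue
        q=railc(onz('top',c[i],58))
        if 60<q[0]<125: out.append((q.round(2),st[i,4]))
    return out
def yel(p):
    h=cv2.cvtColor(p,cv2.COLOR_RGB2HSV)
    m=(h[...,0]>22)&(h[...,0]<35)&(h[...,1]>110)&(ys<300)
    n,l,st,c=cv2.connectedComponentsWithStats(m.astype(np.uint8))
    i=1+np.argmax(st[1:,4]); return railc(onz('top',c[i],40)),st[i]
def snap(k):
    s=manip.sense(); p,d=manip.camera('top'); np.savez(f'pics/top{k}.npz',p=p,d=d); cv2.imwrite(f'pics/top{k}.png',p[...,::-1])
    print(f"t {s['t']:.3f} tool {railc(s['eef_pos']).round(1)} z {s['eef_pos'][2]:.1f} red",redy(p))
E
python3 - <<'E'
from tr import *
for k in (0,1):
    p=np.load(f'pics/top{k}.npz')['p']; print(redy(p),yel(p))
E
```

```text
[(array([  75.83, -133.  ]), np.int32(176))] (array([108.36159658,  89.32848547]), array([290, 243,  28,  26, 560], dtype=int32))
[(array([  75.79, -133.07]), np.int32(178))] (array([108.35975713,  89.2970153 ]), array([290, 243,  28,  26, 558], dtype=int32))
```

Run:
```python
import numpy as np,cv2
p=np.load('pics/side1.npz')['p'][...,::-1]
c=p[185:285,310:440]; cv2.imwrite('pics/c3.png',cv2.resize(c,(780,600),interpolation=cv2.INTER_CUBIC))
```

```text
(no output)
```

View pics/c3.png

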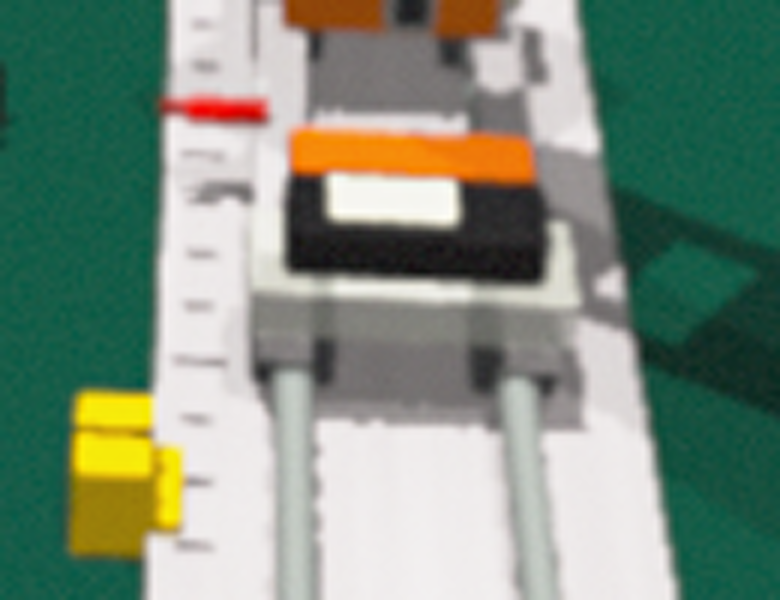

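```bash
python3 -m creep '[[255,[0,-0.02,0],0],[255,[0,-0.02,0],0],[255,[0,-0.009,0],0],[255,[0,-0.0045,0],0],[255,[0,-0.0045,0],0],[255,[0,-0.0045,0],0],[255,[0,-0.0045,0],0],[255,[0,-0.0045,0],0],[255,[0,-0.0045,0],0],[255,[0,-0.0045,0],0]]'; python3 -c "
from tl import *
s=manip.sense();print(s['t'],railc(s['eef_pos']),s['eef_pos'][2],railvec(s['contact_force']))"
```

```text
t: 3.2
eef_pos: [492.3, -82.8, 63.4]
eef_rot: [-0.354, 1.571, 2.892]
contact_force: [0.6, 0.3, 0.2]
gripper_width: -0.3
3.2 [ -0.74750622 -54.263269  ] 63.358349797816324 [0.66276871 0.24587395]
```

```bash
python3 -m creep '[[255,[0,-0.0045,0],0],[255,[0,-0.0045,0],0],[255,[0,-0.0045,0],0],[255,[0,-0.0045,0],0],[255,[0,-0.0045,0],0],[255,[0,-0.002,0],0],[255,[0,0,0],0],[255,[0,0,0],0],[255,[0,0,0],0],[255,[0,0,0],0]]'; python3 -c "
from tr import *
for k in 'abcd': snap('2'+k)"
```

```text
t: 4.2
eef_pos: [489.8, -58.9, 63.4]
eef_rot: [2.547, 1.571, -0.491]
contact_force: [0.1, -0.1, -0.2]
gripper_width: 0.5
t 4.200 tool [ -0.7 -30.3] z 63.4 red [(array([  75.8 , -133.02]), np.int32(177))]
t 4.250 tool [ -0.7 -30.2] z 63.4 red [(array([  75.8 , -133.02]), np.int32(177))]
t 4.300 tool [ -0.7 -30.2] z 63.4 red [(array([  75.73, -132.98]), np.int32(176))]
t 4.350 tool [ -0.7 -30.2] z 63.4 red [(array([  75.89, -133.04]), np.int32(178))]
```

View pics/top2d.png

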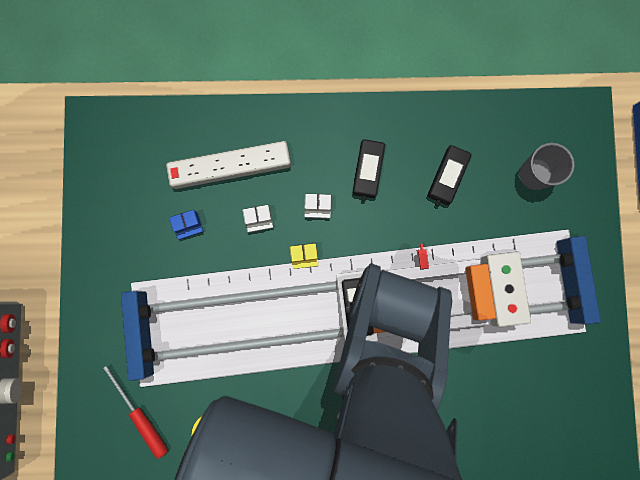

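Run:
```python
from tr import *
a=[]
for n in ("side","wrist"):
    p,d=manip.camera(n); np.savez(f"pics/{n}3.npz",p=p,d=d); p=p[...,::-1]
    if n=='side': cv2.imwrite('pics/c4.png',cv2.resize(p[130:280,300:460],(640,600),interpolation=cv2.INTER_CUBIC))
    else: cv2.imwrite('pics/wrist3.png',p)
```

```text
(no output)
```

View pics/c4.png

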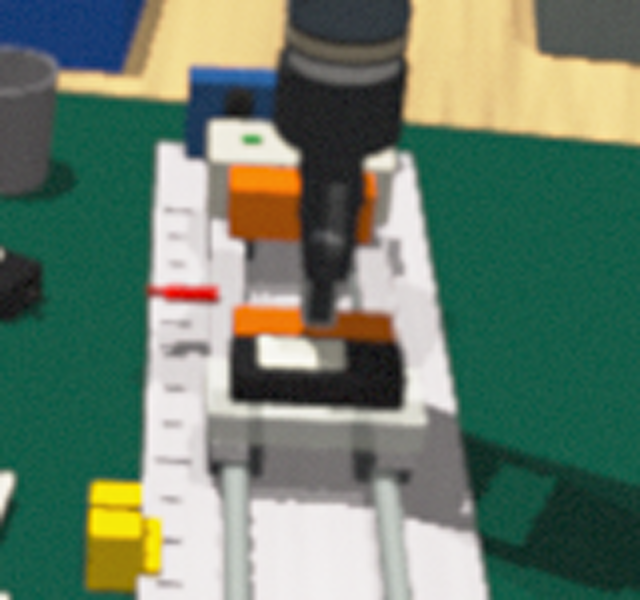

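View pics/wrist3.png

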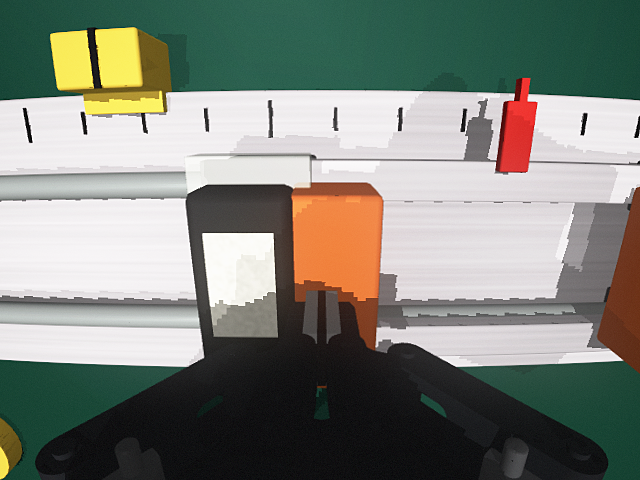

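Run:
```python
from tr import *
z=np.load('pics/wrist3.npz');d=z['d'];i=info('wrist')
K=i['intrinsics'];T=i['tool_from_camera']
s=manip.sense();R=tool(s)
print(s['t'],s['eef_pos'],s['gripper_width'])
def w(px):
    x=(np.array(px,float)-K[:2,2])/K[0,0];u=x.copy()
    for _ in range(20):u=x/(1+i['k1']*(u@u))
    D=d[px[1],px[0]];c=np.array([u[0]*D,u[1]*D,D,1]);t=(T@c)[:3]
    W=R@t+s['eef_pos'];return D,t.round(1),railc(W).round(1),W[2].round(1)
for q in [(322,285),(308,295),(308,310),(322,300),(335,300),(350,310),(340,240),(375,240),(300,240),(378,210),(240,260),(515,140),(523,85),(98,50),(95,80),(630,250)]: print(q,*w(q))
```

```text
4.5 [489.73760048 -58.77083473  63.41179405] -0.0690389434248611
(322, 285) 161.5793 [-31.7   0.7  -9.4] [  8.7 -30.8] 95.1
(308, 295) 147.76347 [-45.6  -5.2 -11.3] [ 10.5 -25. ] 109.0
(308, 310) 135.83089 [-58.2  -4.7 -11.1] [ 10.3 -25.4] 121.6
(322, 300) 143.72876 [-49.9   0.7 -11.1] [ 10.4 -30.8] 113.3
(335, 300) 144.56332 [-49.1   6.  -10.7] [ 10.  -36.1] 112.5
(350, 310) 144.43925 [-50.5  12.1  -6.9] [  6.1 -42.2] 113.9
(340, 240) 153.73192 [-33.    8.5 -31.3] [ 30.5 -38.6] 96.4
(375, 240) 155.85983 [-31.   24.  -30.6] [ 29.9 -54.1] 94.4
(300, 240) 154.84514 [-32.   -8.9 -31. ] [ 30.2 -21.2] 95.4
(378, 210) 151.42462 [-31.4  24.6 -44.2] [ 43.4 -54.7] 94.8
(240, 260) 151.8889 [-37.4 -34.5 -23.7] [23.   4.4] 100.8
(515, 140) 178.77705 [  6.5 100.6 -73. ] [  72.2 -130.8] 56.9
(523, 85) 170.31136 [  6.1 101.  -99.9] [  99.1 -131.1] 57.3
(98, 50) 178.24475 [  20.7 -117.7 -120. ] [119.3  87.6] 42.7
(95, 80) 182.76138 [  20.7 -121.5 -105. ] [104.3  91.4] 42.7
(630, 250) 191.34106 [  1.2 177.1 -14.3] [  13.6 -207.2] 62.3
```

Run:
```python
import cv2
p=cv2.imread('pics/wrist3.png')[170:400,170:450]
cv2.imwrite('pics/c5.png',cv2.resize(p,(730,600),interpolation=cv2.INTER_CUBIC))
```

```text
(no output)
```

View pics/c5.png

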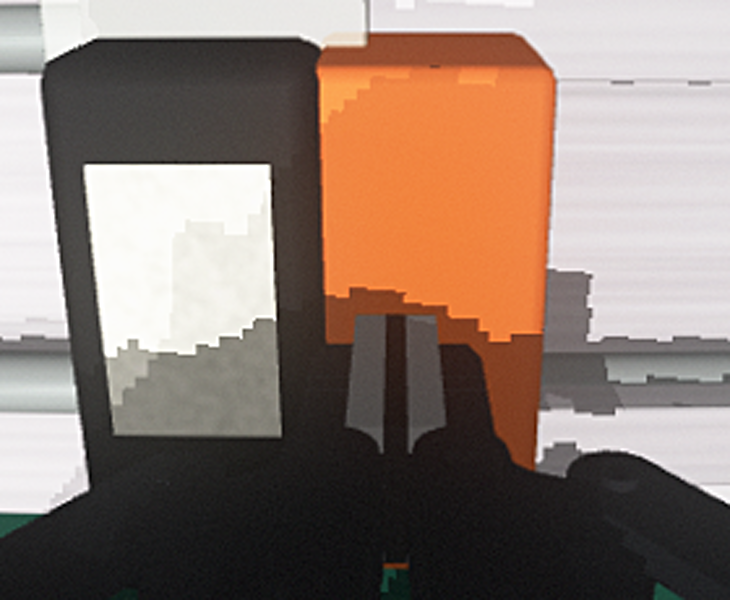

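Run:
```python
from tr import *
i=info('side')
def proj(y,z,x=0):
    W=np.array([*(o+ax*y+np.array([ax[1],-ax[0]])*x),z])
    R,_=cv2.Rodrigues(i['rvec']);c=R@W+i['tvec'];u=c[:2]/c[2];u=u*(1+i['k1']*(u@u));return (u*i['intrinsics'][0,0]+i['intrinsics'][:2,2]).round(1)
for z in (50,62,75,95,110): print(z,proj(-135,z,-2.2),proj(-30,z))
z=np.load('pics/side1.npz');p=z['p'][...,::-1];d=z['d']
cv2.imwrite('pics/c6.png',cv2.resize(p[140:215,340:420],(640,600),interpolation=cv2.INTER_CUBIC))
for r in range(170,215,3):
  print(r,[ (lambda P:(railc(P).round(0),P[2].round(0)))(dep('side',(c,r),d[r,c])) for c in (381,385)])
```

```text
50 [374.8 204.8] [375.5 226.9]
62 [375.2 200.9] [375.9 222.8]
75 [375.6 196.7] [376.4 218.4]
95 [376.3 190.1] [377.1 211.6]
110 [376.8 185. ] [377.7 206.3]
170 [(array([ -4., -77.]), np.float64(184.0)), (array([-13., -73.]), np.float64(187.0))]
173 [(array([ -6., -90.]), np.float64(169.0)), (array([-15., -86.]), np.float64(172.0))]
176 [(array([  -8., -103.]), np.float64(154.0)), (array([-17., -98.]), np.float64(157.0))]
179 [(array([ -10., -123.]), np.float64(135.0)), (array([ -29., -202.]), np.float64(92.0))]
182 [(array([ -11., -124.]), np.float64(126.0)), (array([ -30., -204.]), np.float64(82.0))]
185 [(array([ -12., -122.]), np.float64(118.0)), (array([ -31., -207.]), np.float64(71.0))]
188 [(array([ -13., -123.]), np.float64(109.0)), (array([ -32., -205.]), np.float64(63.0))]
191 [(array([ -29., -278.]), np.float64(11.0)), (array([ -36., -233.]), np.float64(37.0))]
194 [(array([ -27., -250.]), np.float64(17.0)), (array([ -37., -237.]), np.float64(25.0))]
197 [(array([ -27., -238.]), np.float64(14.0)), (array([ -38., -239.]), np.float64(15.0))]
200 [(array([ -27., -227.]), np.float64(11.0)), (array([ -38., -222.]), np.float64(14.0))]
203 [(array([ -26., -210.]), np.float64(11.0)), (array([ -37., -209.]), np.float64(12.0))]
206 [(array([ -25., -191.]), np.float64(13.0)), (array([ -36., -194.]), np.float64(12.0))]
209 [(array([-10., -42.]), np.float64(96.0)), (array([-20., -47.]), np.float64(93.0))]
212 [(array([-10., -31.]), np.float64(94.0)), (array([-19., -32.]), np.float64(94.0))]
```

View pics/c6.png

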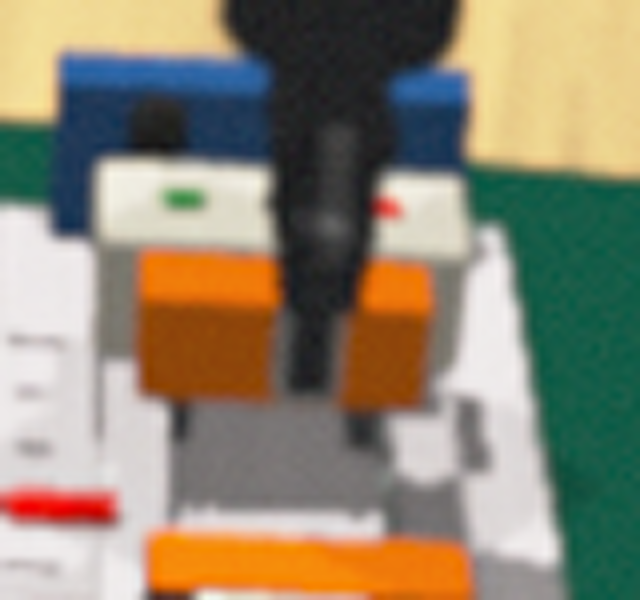

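Run:
```python
from tr import *
z=np.load('pics/wrist3.npz');d=z['d'];i=info('wrist')
K=i['intrinsics'];T=i['tool_from_camera']
def w(px):
    x=(np.array(px,float)-K[:2,2])/K[0,0];u=x.copy()
    for _ in range(20):u=x/(1+i['k1']*(u@u))
    D=d[px[1],px[0]];c=np.array([u[0]*D,u[1]*D,D,1]);return (T@c)[:3].round(1)
for c in (311,314,318,322,330,334):
    print(c,[tuple(w((c,r))) for r in range(286,300,2)])
for r in range(300,480,20): print(r,[tuple(w((c,r))) for c in (290,312,365)])
z=np.load('pics/side1.npz');d=z['d']
# gripper profile vs height in side1
for r in range(130,192,3):
    P=[(c,dep('side',(c,r),d[r,c])) for c in range(350,410)]
    P=[(c,railc(p),p[2]) for c,p in P if railc(p)[1]>-180 and p[2]>80]
    if P: print(r,'x',round(P[0][1][0]),round(P[-1][1][0]),'y',[round(p[1][1]) for p in P[::6]],'z',round(P[len(P)//2][2]))
```

```text
311 [(np.float64(-32.8), np.float64(-4.3), np.float64(-9.4)), (np.float64(-31.2), np.float64(-4.3), np.float64(-7.7)), (np.float64(-32.3), np.float64(-4.3), np.float64(-7.2)), (np.float64(-42.7), np.float64(-4.0), np.float64(-11.2)), (np.float64(-45.8), np.float64(-3.9), np.float64(-11.8)), (np.float64(-45.8), np.float64(-3.9), np.float64(-10.9)), (np.float64(-47.9), np.float64(-3.8), np.float64(-11.0))]
314 [(np.float64(-31.7), np.float64(-2.9), np.float64(-8.9)), (np.float64(-32.4), np.float64(-2.9), np.float64(-8.2)), (np.float64(-31.6), np.float64(-3.0), np.float64(-6.9)), (np.float64(-43.5), np.float64(-2.7), np.float64(-11.6)), (np.float64(-179.7), np.float64(0.5), np.float64(-77.3)), (np.float64(-46.9), np.float64(-2.6), np.float64(-11.4)), (np.float64(-49.2), np.float64(-2.6), np.float64(-11.7))]
318 [(np.float64(-31.7), np.float64(-1.1), np.float64(-8.9)), (np.float64(-31.0), np.float64(-1.1), np.float64(-7.6)), (np.float64(-31.1), np.float64(-1.1), np.float64(-6.6)), (np.float64(-43.0), np.float64(-1.0), np.float64(-11.4)), (np.float64(-45.7), np.float64(-1.0), np.float64(-
[... 3105 characters left out ...]
63
139 x 31 -39 y [-129, -108, -97, -96, -103] z 257
142 x 30 -37 y [-123, -105, -95, -98, -104] z 248
145 x 28 -38 y [-119, -106, -99, -96, -109] z 241
148 x 20 -33 y [-110, -95, -97, -100] z 233
151 x 12 -23 y [-145, -97, -99] z 227
154 x 14 -23 y [-146, -97, -97] z 216
157 x 13 -24 y [-113, -94, -94] z 208
160 x 12 -25 y [-118, -89, -95] z 203
163 x 11 -21 y [-119, -93, -115] z 197
166 x 11 -21 y [-120, -84, -116] z 194
169 x 10 -18 y [-118, -77, -76] z 187
172 x 7 -16 y [-144, -82, -79] z 176
175 x 8 -16 y [-129, -94] z 161
178 x 6 103 y [-107, -107] z 147
181 x 4 -17 y [-131, -121] z 129
184 x 6 -15 y [-129, -119] z 122
187 x 5 -16 y [-130, -119] z 110
190 x 103 -14 y [1031, -131] z 100
```

```bash
python3 -m creep '[[255,[-0.02,0,0],0],[255,[0,0.035,0],0],[255,[0,0.035,0],0],[255,[0,0.034,0],0],[255,[0,0,0],0],[255,[0.016,0,0],0],[255,[0.016,0,0],0],[255,[0.015,0,0],0],[255,[0.015,0,0],0],[255,[0,0,0],0]]'
python3 - <<'E'
from tr import *
snap('4')
p,d=manip.camera('side'); np.savez("pics/side4.npz",p=p,d=d)
cv2.imwrite('pics/c7.png',cv2.resize(p[140:215,340:420,::-1],(640,600),interpolation=cv2.INTER_CUBIC))
p,d=manip.camera('wrist'); np.savez("pics/wrist4.npz",p=p,d=d); cv2.imwrite('pics/wrist4.png',p[...,::-1])
E
```

```text
t: 5.5
eef_pos: [498.8, -160.6, 19.8]
eef_rot: [-0.657, 1.566, 2.59]
contact_force: [0.1, 0.0, -0.0]
gripper_width: 0.2
t 5.500 tool [  -2.3 -132.3] z 19.8 red [(array([  75.73, -132.98]), np.int32(176))]
```

View pics/c7.png

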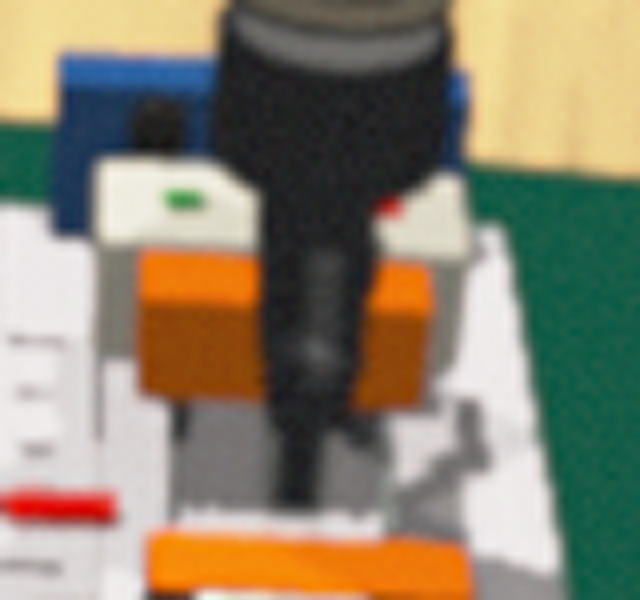

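View pics/wrist4.png

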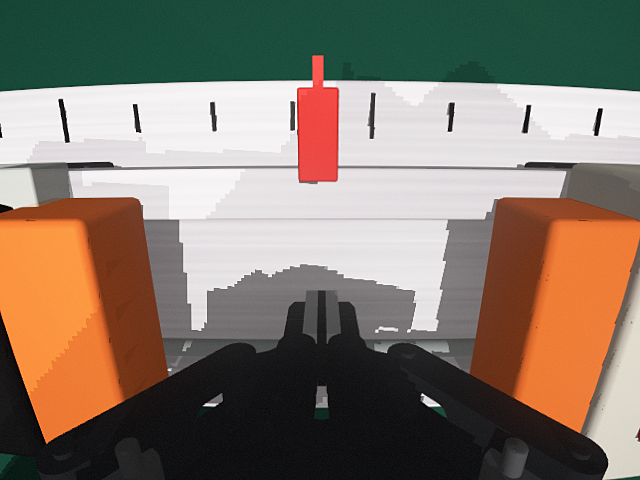

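Run:
```python
from tr import *
z=np.load('pics/wrist4.npz');d=z['d'].astype(float);i=info('wrist')
K=i['intrinsics'];T=i['tool_from_camera']
yy,xx=np.mgrid[:480,:640]
pn=cv2.undistortPoints(np.stack([xx,yy],-1).reshape(-1,1,2).astype(float),K,np.array([i['k1'],0,0,0])).reshape(480,640,2)
P=np.stack([pn[...,0]*d,pn[...,1]*d,d,np.ones_like(d)],-1)@T.T
P=P[...,:3];v=(z['p'].max(-1)<60)&(yy>285)&(d>30)
for lo in range(-70,71,7):
    m=v&(P[...,1]>lo)&(P[...,1]<lo+7)&(P[...,0]<-30)
    if m.sum()>20: print(lo,np.percentile(P[m][:,0],[95,99,100]).round(0),m.sum())
```

```text
-63 [-119. -117.  -30.] 692
-56 [-113. -110.  -30.] 2422
-49 [-105. -102.  -99.] 2966
-42 [-97. -93. -89.] 4840
-35 [-89. -86. -82.] 3243
-28 [-87. -83. -80.] 2886
-21 [-83. -80. -77.] 2423
-14 [-58. -48. -43.] 4879
-7 [-74. -52. -41.] 4471
0 [-73. -50. -41.] 4293
7 [-58. -47. -43.] 4936
14 [-83. -80. -77.] 2668
21 [-87. -83. -80.] 2813
28 [-89. -85. -81.] 3046
35 [-96. -92. -88.] 4716
42 [-104. -100.  -98.] 2804
49 [-112. -109. -105.] 2531
56 [-119. -116. -115.] 883
```

```bash
python3 -m creep '[[255,[-0.008,-0.02,0],0],[255,[0,-0.02,0],0],[255,[0,-0.009,0],0],[255,[0,-0.0045,0],0],[255,[0,-0.0045,0],0],[255,[0,-0.0045,0],0],[255,[0,-0.0045,0],0],[255,[0,-0.0045,0],0],[255,[0,-0.0045,0],0],[255,[0,-0.0045,0],0]]'; python3 -c "
from tl import *
s=manip.sense();print(s['t'],railc(s['eef_pos']),s['eef_pos'][2],railvec(s['contact_force']))"
```

```text
t: 6.65
eef_pos: [492.3, -81.9, 29.4]
eef_rot: [2.536, 1.571, -0.502]
contact_force: [0.1, 0.1, -0.4]
gripper_width: 0.2
6.65 [ -0.63105083 -53.36759492] 29.372260615593135 [0.11578679 0.05225873]
```

```bash
python3 -m creep '[[255,[0,-0.0045,0],0],[255,[0,-0.0045,0],0],[255,[0,-0.0045,0],0],[255,[0,-0.0045,0],0],[255,[0,-0.0045,0],0],[255,[0,-0.002,0],0],[255,[0,0,0],0],[255,[0,0,0],0],[255,[0,0,0],0],[255,[0,0,0],0]]'; python3 -c "
from tr import *
for k in 'abcd': snap('5'+k)"
```

```text
t: 7.65
eef_pos: [489.7, -57.9, 29.4]
eef_rot: [2.574, 1.571, -0.463]
contact_force: [-0.2, 0.1, 0.1]
gripper_width: -0.1
t 7.650 tool [ -0.7 -29.2] z 29.4 red [(array([ 77.93, -50.98]), np.int32(151))]
t 7.700 tool [ -0.7 -29.2] z 29.4 red [(array([ 78.44, -47.32]), np.int32(130))]
t 7.750 tool [ -0.7 -29.2] z 29.4 red [(array([ 80.66, -43.23]), np.int32(120))]
t 7.800 tool [ -0.7 -29.2] z 29.4 red [(array([ 82.68, -39.04]), np.int32(107))]
```

```bash
cat >> tr.py <<'E'
def tip(p):
    h=cv2.cvtColor(p,cv2.COLOR_RGB2HSV)
    m=((h[...,0]<8)|(h[...,0]>172))&(h[...,1]>110)&(h[...,2]>70)
    P=[]
    for y,x in zip(*np.nonzero(m)):
        if 220<y<330:
            q=railc(onz('top',(x,y),58))
            if 82<q[0]<92: P.append(q[1])
    return np.mean(P),np.std(P),len(P)
E
python3 - <<'E'
from tr import *
for k in ['0','4','5a','5b','5c','5d']: print(k,tip(np.load(f'pics/top{k}.npz')['p']))
import cv2
p=cv2.imread('pics/top5d.png'); cv2.imwrite('pics/c8.png',cv2.resize(p[225:345,290:450],(800,600)))
E
```

```text
0 (np.float64(-133.18671530354862), np.float64(4.780742336523848), 45)
4 (np.float64(-133.00794496368408), np.float64(4.878194973575608), 46)
5a (np.float64(-50.6642623080762), np.float64(4.626209270196803), 45)
5b (np.float64(-46.754687899648644), np.float64(4.263504059627363), 43)
5c (np.float64(-43.218816208693745), np.float64(4.3052482418857405), 43)
5d (np.float64(-38.83527900693415), np.float64(4.50620195063117), 42)
```

View pics/c8.png

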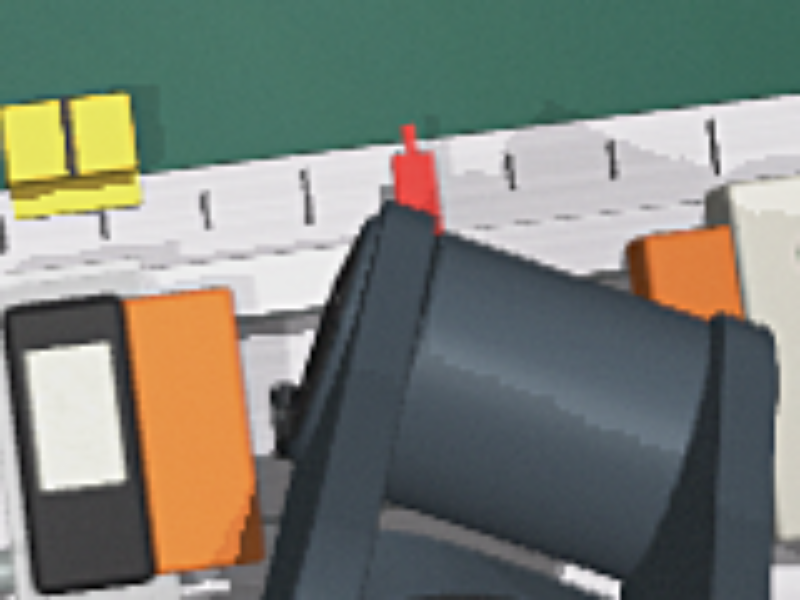

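```bash
cat > sim.py <<'E'
import numpy as np
def sim(m,x,v,tool,t0,t1,half=14,c=.12,f=.003,dt=.001,k=25,cd=.3,trace=None):
    # tool: function t->(pos,vel); x shuttle origin mm; returns
    n=int(round((t1-t0)/dt)); mx=0; tc=[]
    for i in range(n):
        t=t0+i*dt; p,pv=tool(t)
        F=0
        pen=(p+half)-(x+75)
        if pen>0: F=max(0,k*pen/1e3+cd*(pv-v)/1e3)
        pen2=(x-75)-(p-half)
        if pen2>0: F=-max(0,k*pen2/1e3+cd*(v-pv)/1e3)
        mx=max(mx,pen,pen2)
        if pen>0 or pen2>0: tc.append(t)
        D=c*v/1e3+f*np.sign(v)
        a=(F-D)/m*1e3
        if abs(v)<.5 and abs(F)<f: v=0;a=0
        v+=a*dt;x+=v*dt
        if trace is not None and i%100==0: trace.append((round(t,2),round(x,1),round(v,1),round(p,1)))
    return x,v,mx,(tc[0],tc[-1]) if tc else None
def sched(t0,p0,rows,lag=.035):
    T=t0+lag+np.arange(len(rows)+1)*.1; P=p0+np.r_[0,np.cumsum(rows)]
    def f(t):
        j=min(max(int((t-T[0])/.1),-1),len(rows))
        p=np.interp(t,T,P); v=rows[j]/.1 if 0<=j<len(rows) and t>=T[0] else 0
        return p,v
    return f
E
python3 - <<'E'
from sim import *
rows=[20,20,9]+[4.5]*12+[2]+[0]*6
for m in (1.12,1.3,1.45,1.6,1.75,1.9,2.08):
  for x0 in (-134,-132.5):
    tl=sched(5.65,-132.3,rows)
    x,v,mx,tc=sim(m,x0,0,tl,5.65,7.65); x2,v2,_,_=sim(m,x,v,tl,7.65,7.8)
    print(m,x0,round(x,1),round(v,1),round(x2,1),round(mx,1),tc)
E
```

```text
1.12 -134 -42.8 76.0 -31.5 9.3 (6.214, 6.8950000000000005)
1.12 -132.5 -43.8 76.4 -32.5 9.3 (6.248, 6.928000000000001)
1.3 -134 -43.8 78.0 -32.2 10.0 (6.214, 6.946000000000001)
1.3 -132.5 -44.9 78.3 -33.2 10.0 (6.248, 6.979)
1.45 -134 -44.7 79.3 -32.9 10.6 (6.214, 6.986000000000001)
1.45 -132.5 -45.8 79.6 -34.0 10.6 (6.248, 7.0200000000000005)
1.6 -134 -45.7 80.4 -33.7 11.1 (6.214, 7.024000000000001)
1.6 -132.5 -46.9 80.6 -34.9 11.1 (6.248, 7.058)
1.75 -134 -46.8 81.2 -34.7 11.7 (6.214, 7.061)
1.75 -132.5 -48.0 81.5 -35.8 11.7 (6.248, 7.094)
1.9 -134 -47.8 82.0 -35.6 12.2 (6.214, 7.096)
1.9 -132.5 -49.1 82.2 -36.8 12.2 (6.248, 7.1290000000000004)
2.08 -134 -49.2 82.7 -36.8 12.7 (6.214, 7.136)
2.08 -132.5 -50.4 82.9 -38.0 12.7 (6.248, 7.1690000000000005)
```

```bash
python3 -m creep '[[255,[0,-0.002,0],0],[255,[0,-0.003,0],0],[255,[0,-0.003,0],0],[255,[0,-0.003,0],0],[255,[0,-0.003,0],0],[255,[0,-0.003,0],0],[255,[0,-0.002,0],0],[255,[0,0,0],0],[255,[0,0,0],0],[255,[0,0,0],0]]'
python3 - <<'E'
from tr import *
s=manip.sense(); p,d=manip.camera('top'); np.savez('pics/top6.npz',p=p,d=d); cv2.imwrite('pics/top6.png',p[...,::-1])
x=tip(p);print(s['t'],railc(s['eef_pos']),x); print(redy(p),yel(p))
from sim import *
for m in (1.5,1.8,2.08):
  print(sim(m,-35.4,79.3,lambda t:(-10,0),7.85,8.85)[:2])
E
```

```text
t: 8.85
eef_pos: [487.8, -38.9, 29.4]
eef_rot: [2.618, 1.571, -0.419]
contact_force: [-0.9, 0.6, -0.1]
gripper_width: 0.2
8.85 [ -0.64654663 -10.15846811] (np.float64(43.17807653093623), np.float64(4.464588243490374), 43)
[(array([75.63, 43.34]), np.int32(162))] (array([108.38887265,  89.37606931]), array([290, 243,  28,  26, 556], dtype=int32))
(np.float64(39.83289556588273), np.float64(71.28072681287418))
(np.float64(40.49584766663125), np.float64(72.57316169967127))
(np.float64(40.94537282865788), np.float64(73.45281422993698))
```

Run:
```python
from sim import *
for V in (2.8,3.1,3.3,3.5,3.7):
  for pre in (None,1.5,5.0):
    rows=[V]*13+[0]*7
    if pre: rows[0]=pre
    out=[]
    for m in (1.5,1.75,2.0):
      tl=sched(8.9,-10.16,rows)
      x,v,mx,tc=sim(m,46.8,74.1,tl,8.9,9.9); xe,ve,_,_=sim(m,x,v,tl,9.9,12.9)
      out.append((round(x,1),round(v,1),round(mx,1),round(tc[0],2),round(tc[1],2),round(xe,1)))
    print(V,pre,out)
```

```text
2.8 None [(np.float64(70.9), np.float64(-11.8), np.float64(10.4), 8.97, 9.73, np.float64(47.7)), (np.float64(73.3), np.float64(-12.5), np.float64(11.3), 8.97, 9.79, np.float64(46.7)), (np.float64(75.6), np.float64(-13.0), np.float64(12.1), 8.97, 9.85, np.float64(46.3))]
2.8 1.5 [(np.float64(68.3), np.float64(-12.6), np.float64(10.6), 8.96, 9.7, np.float64(43.0)), (np.float64(70.8), np.float64(-13.2), np.float64(11.5), 8.96, 9.76, np.float64(42.3)), (np.float64(73.1), np.float64(-13.6), np.float64(12.3), 8.96, 9.82, np.float64(42.1))]
2.8 5.0 [(np.float64(75.1), np.float64(-11.5), np.float64(10.2), 9.0, 9.78, np.float64(52.7)), (np.float64(77.5), np.float64(-12.2), np.float64(11.2), 9.0, 9.84, np.float64(51.6)), (np.float64(79.8), np.float64(-12.8), np.float64(12.0), 9.0, 9.89, np.float64(51.2))]
3.1 None [(np.float64(74.3), np.float64(-6.4), np.float64(9.6), 8.97, 9.73, np.float64(65.7)), (np.float64(76.5), np.float64(-6.9), np.float64(10.5), 8.97, 9.79, np.float64(64.9)), (np.float64(78.7), np.float64(-7.4), np.float64(11.3), 8.97, 9.85, np.float64(64.8))]
3.1 1.5 [(np.float64(71.1)
[... 2092 characters left out ...]
at64(83.8)), (np.float64(82.8), np.float64(3.5), np.float64(8.9), 8.97, 9.79, np.float64(86.0)), (np.float64(84.7), np.float64(3.4), np.float64(9.6), 8.97, 9.85, np.float64(88.1))]
3.7 1.5 [(np.float64(76.3), np.float64(1.7), np.float64(8.7), 8.96, 9.67, np.float64(76.9)), (np.float64(78.4), np.float64(1.8), np.float64(9.4), 8.96, 9.73, np.float64(79.2)), (np.float64(80.4), np.float64(1.8), np.float64(10.1), 8.96, 9.79, np.float64(81.4))]
3.7 5.0 [(np.float64(83.4), np.float64(4.1), np.float64(8.1), 9.0, 9.76, np.float64(87.0)), (np.float64(85.3), np.float64(3.9), np.float64(8.9), 9.0, 9.82, np.float64(89.2)), (np.float64(87.2), np.float64(3.7), np.float64(9.5), 9.0, 9.88, np.float64(91.3))]
```

```bash
python3 -m creep '[[255,[0,-0.006,0],0],[255,[0,-0.0045,0],0],[255,[0,-0.0035,0],0],[255,[0,-0.0035,0],0],[255,[0,-0.0035,0],0],[255,[0,-0.0035,0],0],[255,[0,-0.0035,0],0],[255,[0,-0.0035,0],0],[255,[0,-0.0035,0],0],[255,[0,-0.0035,0],0]]' && python3 -m creep '[[255,[0,-0.0035,0],0],[255,[0,-0.0035,0],0],[255,[0,-0.005,0],0],[255,[0,-0.007,0],0],[255,[0,-0.008,0],0],[255,[0,-0.008,0],0],[255,[0,-0.008,0],0],[255,[0,-0.008,0],0],[255,[0,0,0],0],[255,[0,0,0],0]]'
python3 - <<'E'
from tr import *
for k in '7a','7b','7c','7d','7e':
    s=manip.sense(); p,d=manip.camera('top'); np.savez(f'pics/top{k}.npz',p=p,d=d); cv2.imwrite(f'pics/top{k}.png',p[...,::-1])
    print(s['t'],railc(s['eef_pos']).round(1),np.round(tip(p),2),redy(p))
E
```

```text
t: 9.9
eef_pos: [483.7, -0.3, 29.4]
eef_rot: [2.65, 1.571, -0.387]
contact_force: [0.3, -0.2, 0.5]
gripper_width: -0.2
t: 10.9
eef_pos: [478.4, 50.5, 29.4]
eef_rot: [2.47, 1.571, -0.566]
contact_force: [1.2, 0.3, -0.2]
gripper_width: 0.0
10.9 [-0.6 79.7] [87.91  4.48 42.  ] [(array([75.89, 88.05]), np.int32(169))]
10.95 [-0.6 79.5] [87.91  4.48 42.  ] [(array([75.79, 88.01]), np.int32(170))]
11.0 [-0.6 79.3] [87.91  4.48 42.  ] [(array([75.79, 88.01]), np.int32(170))]
11.05 [-0.6 79.2] [87.91  4.48 42.  ] [(array([75.89, 88.05]), np.int32(169))]
11.1 [-0.6 79.1] [87.91  4.48 42.  ] [(array([75.89, 88.05]), np.int32(169))]
```

```bash
python3 -m creep '[[255,[-0.02,0,0],0],[255,[-0.02,0,0],0],[255,[-0.02,0,0],0],[255,[-0.02,0,0],0],[255,[-0.02,0,0],0],[255,[-0.02,0,0],0],[255,[0,0,0],0],[255,[0,0,0],0],[255,[0,0,0],0],[255,[0,0,0],0]]'
python3 - <<'E'
from tr import *
for k in '8a','8b':
    s=manip.sense(); p,d=manip.camera('top'); np.savez(f'pics/top{k}.npz',p=p,d=d)
    print(s['t'],railc(s['eef_pos']).round(1),s['eef_pos'][2],np.round(tip(p),2))
cv2.imwrite('pics/c9.png',cv2.resize(p[235:290,270:340,::-1],(764,600),interpolation=cv2.INTER_CUBIC))
p,d=manip.camera('side');cv2.imwrite('pics/c10.png',cv2.resize(p[220:320,300:430,::-1],(780,600),interpolation=cv2.INTER_CUBIC))
E
```

```text
t: 12.15
eef_pos: [477.4, 50.2, 148.3]
eef_rot: [-0.233, 1.568, 3.012]
contact_force: [0.6, 0.2, -0.2]
gripper_width: -0.2
12.15 [-1.6 79.6] 148.3288087175337 [87.8   4.49 41.  ]
12.2 [-1.5 79.6] 148.41516919082855 [87.8   4.49 41.  ]
```

View pics/c9.png

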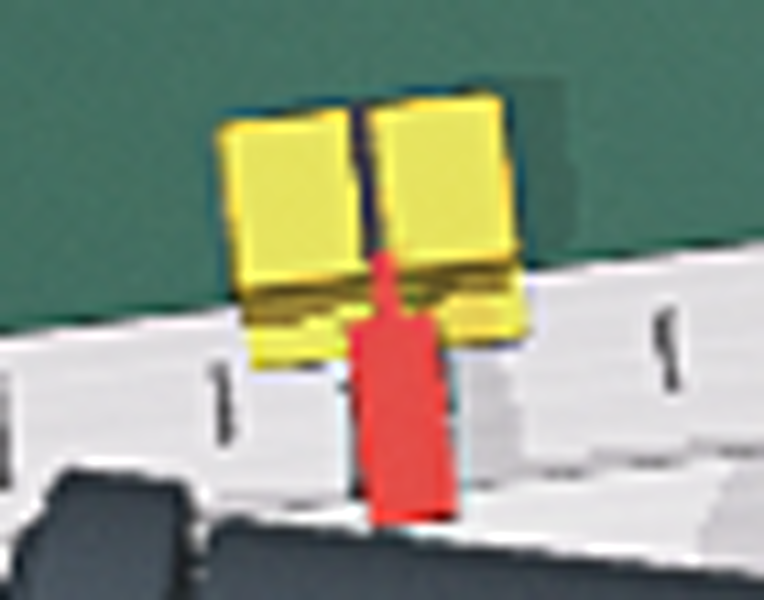

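View pics/c10.png

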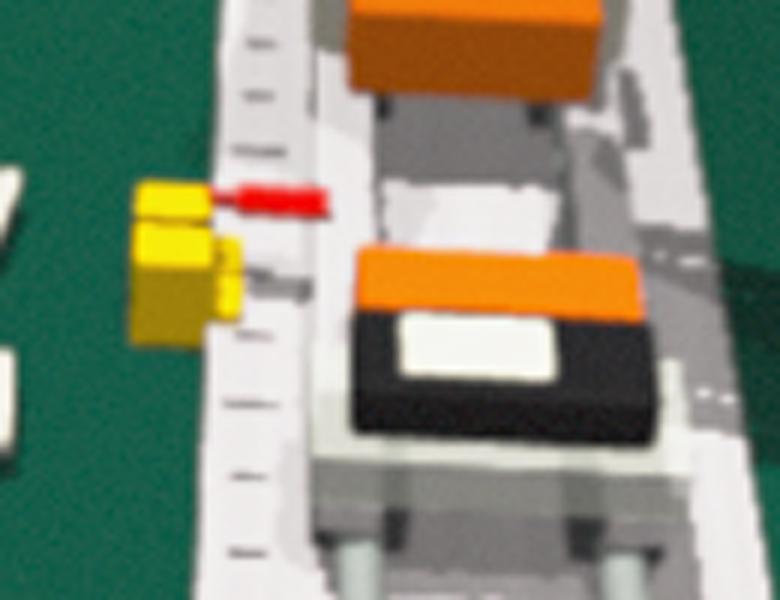

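```bash
python3 -m creep '[[255,[0,0,0],0],[255,[0,0,0],0],[255,[0,0,0],0],[255,[0,0,0],0],[255,[0,0,0],0],[255,[0,0,0],0],[255,[0,0,0],0],[255,[0,0,0],0],[255,[0,0,0],0],[255,[0,0,0],0]]'
python3 - <<'E'
from tr import *
s=manip.sense(); p,d=manip.camera('top'); print(s['t'],np.round(tip(p),2))
print(manip.finish_job())
E
```

```text
t: 13.3
eef_pos: [478.3, 50.2, 149.4]
eef_rot: [1.901, 1.571, -1.136]
contact_force: [-0.0, -1.1, -0.1]
gripper_width: 0.1
13.3 [87.91  4.48 42.  ]
the job is handed in; nothing more can be done
None
```

The shuttle is standing at the mark, untouched, and I handed the job in at about 13.4 s; no verdict was reported.

**How it was moved:** I launched the shuttle with a steady 45 mm/s push on the front pad and let it coast. I then braked it on the rear pad, with the tool moving ahead of it at about half its speed, and lifted the tool straight up.

**Last checks:** The top camera put the pointer at rail y = 87.8–87.9 mm, steady from 10.9 s to 13.3 s. The line measured about 88 mm. Close crops from the top showed the pointer tip on the black line. The side view, taken from an angle, showed it a little towards the loading end, as expected with the tip standing higher than the block. The tool was about 50 mm or more above everything when I handed in.

**What disagreed:**
- **Finger length:** the real fingertips end about 40 mm short of the stated tool point. My first pass therefore hovered just above the front pad, and no movement or contact showed. I found this in the pictures, lowered the tool and repeated the push.
- **Force reading:** it scattered by about 1 N, more than the push itself. I relied on the camera to judge contact; the simulated pad compression stayed under about 13 mm of the 30 mm travel.

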